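# Find the latched console key by touch and release it

### The job

One of the four identical latching keys on the test rig's console has been left latched down. With the fingertips, tap the four keys lightly one after another, from left to right as seen from the robot, to feel which one it is, without pushing any of them in or releasing it yet; then press that one right down so that it lets go and springs back up like the others. Leave the other three keys up, do not pick up or shift the loose things around the console, and finish with the hand clear.

Things in the scene. Friction and masses are not known exactly. Their poses are not given: they have to be found in the camera images.
- console: Low dark grey desk console, 250 mm wide (its y), 186 mm deep (its x), fixed level on the bench, turned up to 20 degrees. Origin: centre of its underside; x points away from the robot's side, y to the robot's left, z up. Its top slopes 10 degrees, from 44 mm high at the near edge to 76 mm at the far edge. Four identical keys in a row along y, 44 mm apart; exactly one starts latched, any of them.
- key_1_top (a point): Centre of the top face of key 1, far left as seen from the robot (console frame, key up: x -32, y +66, z 70.5 mm); it moves with the key. Ivory box-shaped cap with a flat top, 32 mm (x) by 28 mm (y), 16 mm proud of the panel when up. It moves square to the panel, 10 degrees off vertical; a straight-down push works.
- key_2_top (a point): Centre of the top face of key 2, second from the left as seen from the robot (console frame, key up: x -32, y +22, z 70.5 mm); it moves with the key. Ivory box-shaped cap with a flat top, 32 mm (x) by 28 mm (y), 16 mm proud of the panel when up. It moves square to the panel, 10 degrees off vertical; a straight-down push works.
- key_3_top (a point): Centre of the top face of key 3, third from the left as seen from the robot (console frame, key up: x -32, y -22, z 70.5 mm); it moves with the key. Ivory box-shaped cap with a flat top, 32 mm (x) by 28 mm (y), 16 mm proud of the panel when up. It moves square to the panel, 10 degrees off vertical; a straight-down push works.
- key_4_top (a point): Centre of the top face of key 4, far right as seen from the robot (console frame, key up: x -32, y -66, z 70.5 mm); it moves with the key. Ivory box-shaped cap with a flat top, 32 mm (x) by 28 mm (y), 16 mm proud of the panel when up. It moves square to the panel, 10 degrees off vertical; a straight-down push works.
- key_1 (a joint): How far the key is pressed in (m): 0 up, about 0.0035 latched, 0.007 at its stop. Up: springy (2 N at first, then 0.8 N per mm), comes back when let go; pushing it in 5 mm (6 N) would switch its mode on, a mistake. Latched: stands 3 to 4 mm lower and gives only about 1 mm up to 4.5 N; pushed to its stop (8 to 9 N), held 0.1 s and let go, it springs up to 0. A harder push does no harm to it.
- key_2 (a joint): How far the key is pressed in (m): 0 up, about 0.0035 latched, 0.007 at its stop. Up: springy (2 N at first, then 0.8 N per mm), comes back when let go; pushing it in 5 mm (6 N) would switch its mode on, a mistake. Latched: stands 3 to 4 mm lower and gives only about 1 mm up to 4.5 N; pushed to its stop (8 to 9 N), held 0.1 s and let go, it springs up to 0. A harder push does no harm to it.
- key_3 (a joint): How far the key is pressed in (m): 0 up, about 0.0035 latched, 0.007 at its stop. Up: springy (2 N at first, then 0.8 N per mm), comes back when let go; pushing it in 5 mm (6 N) would switch its mode on, a mistake. Latched: stands 3 to 4 mm lower and gives only about 1 mm up to 4.5 N; pushed to its stop (8 to 9 N), held 0.1 s and let go, it springs up to 0. A harder push does no harm to it.
- key_4 (a joint): How far the key is pressed in (m): 0 up, about 0.0035 latched, 0.007 at its stop. Up: springy (2 N at first, then 0.8 N per mm), comes back when let go; pushing it in 5 mm (6 N) would switch its mode on, a mistake. Latched: stands 3 to 4 mm lower and gives only about 1 mm up to 4.5 N; pushed to its stop (8 to 9 N), held 0.1 s and let go, it springs up to 0. A harder push does no harm to it.
- test_panel: Loose dark wooden test panel lying flat, 100 x 70 x 18 mm, beside the console. Origin: centre of its underside.
- stop_bracket: Loose L-shaped aluminium stop, foot 70 x 30 x 8 mm, upright 48 mm tall at one end, beside the console. Origin: centre of the foot's underside.
- drop_weight: Loose steel drop weight, 42 mm diameter with a small knob, 66 mm tall, standing upright beside the console. Origin: centre of its underside.
- screwdriver: Loose screwdriver with a black handle 26 mm thick, 200 mm long, lying on the bench between the console and the robot. Origin: on the bench under the middle of its length.
Mind the look-alikes: they are no part of the job. What is shaped like the drop_weight but brown is not meant.

How it is judged:
By the outcome, as a careful person would: the job done as asked, in the order asked, and still so for the second after the job is handed in, with the robot touching nothing.
It also fails if it takes over 45 s, if anything falls off the work surface, if the arm or the gripper's body presses on something with over 40 N, if the wrist force passes 120 N, or if a joint passes its speed limit or range.

### The arm

A 7-joint arm with a two-finger parallel gripper is mounted at the origin on the work surface. World frame = base frame: x ahead of the robot, y to its left, z up, the work surface at z = 0. Lengths are in m, angles in degrees, forces in N, time in s.
With the tool pointing down it reaches from about 0.425 to 0.875 m from the base axis. Payload 4.7 kg.
Tool frame: the origin (TCP) lies midway between the tips of the shut fingers; the grasp point (between the pads) lies 19 mm behind it (env.tcp_to_grasp is the distance from the TCP to the grasp point, in m); z points along the fingers, x is the direction in which the jaws open and shut, and the axes are right-handed (so a half turn about z gives the same grasp; the last joint's range is limited). The gripper opens to 87 mm and grips with 3 to 60 N. Pads are 19 mm wide; open, the fingers measure 117 mm over their backs; the gripper's body (75 mm by 190 mm) begins 51 mm behind the grasp point.
Start: joints at [77.126, 18.392, -4.016, 83.108, 1.295, 78.541, -3.26], TCP at [0.154, -0.632, 0.223] pointing down, gripper open.
Joint ranges: [-163.93, 163.93], [-17.29, 119.83], [-79.2, 71.16], [3.27, 140.29], [-89.18, 269.18], [5.43, 117.66], [-154.24, 154.24]. Speed limits (degrees/s): [147.25, 147.25, 180, 180, 180, 180, 180].

### API

Orientations are given as [roll, pitch, yaw] about the fixed x, y, z axes, in that order (R = Rz(yaw) Ry(pitch) Rx(roll)).
In Python, from cell import env, viewer gives the robot as it stands.
- The arm moves only by the shell command python3 -m pendant 'ROWS' [OPENING] [FORCE]. ROWS is JSON, a list of rows, each a list of 6 numbers: the shift along the tool's x, y, z each as a share of 0.1 m, from -1 to 1, then the turn, a rotation vector about the tool's x, y, z each as a share of 90 degrees, from -1 to 1. A call has exactly 8 rows; each row is the pose to reach, as a shift and turn from the pose commanded when the call began, along the tool's axes at that moment; what a row does not reach only later rows make up. A row lasts 1/8 s, in which the tool goes at most 62.5 mm and 10.7 degrees, less where a joint would pass 70% of its speed; a pose out of reach is approached as far as the arm can. A call with a number of a shift or a turn outside -1 to 1 is refused whole. A call with a gripper value outside its range is refused whole. OPENING is the finger opening in mm, from 0 to 87, set as the call begins (- or left out, the last holds). The fingers move at their own pace and stop on an object; FORCE is the grip in N (left out, the last holds). Time passes only in rows, so rows that repeat a pose let the fingers close, or fill a call up. It gives the time, the measured TCP pose, the force and the opening at its end, in the units of the state.
- env.get_obs(): the state, without advancing time (a new reading comes with each control period).
- viewer.read_camera(name): name is "scene" or "top" or "wrist"; returns a dict with "frame" (480x640x3 uint8, red, green, blue), "fx", "fy", "cx", "cy" (pixels), "view" (4x4, takes a point from world to camera coordinates); the wrist camera has in their place "hand_eye" (4x4, takes a point from camera to tool coordinates, whose origin is the TCP and whose axes are the tool frame's). Camera axes: x right, y down, z forward; pixel columns grow to the right and rows downward; lengths in m; the calibration is good to about 2 mm. A picture is of the moment at which its call begins: read the wrist's pose just before it. There is no depth.
- env.sign_off(): hands the job in, once; it reports no verdict.
The state is a dict: "time_s": time; "qpos": joint angles; "joint_velocities": joint speeds; "effort": joint torques, N m; "tool_pos": TCP position; "tool_rot": TCP orientation; "force": force on the tool from outside, world axes, zero at the start; "wrist_torque": the same for the moment, N m; "grip_width": finger opening in m.
Only numpy, scipy, OpenCV 4.12 (cv2) and the standard library are available. Lean on these libraries where they do the work, as an engineer would, in place of code of your own. Each camera call takes 0.05 s, during which the arm holds its last target.

## Working session

There is one attempt and no reset: what is moved stays moved. The work goes in short steps, Python scripts to look and compute and a shell command to move; the robot and the scene stay as the last step left them, time stands still between calls to the robot, and variables do not carry over. Pictures are saved under pics/ and viewed, and the job is handed in when it is done.

```bash
ls; mkdir -p pics; python3 - <<'E'
from cell import env, viewer
import cv2,numpy as np
np.set_printoptions(suppress=True,precision=4)
o=env.get_obs()
for k,v in o.items(): print(k,np.array(v))
for n in ["scene","top"]:
    c=viewer.read_camera(n); cv2.imwrite(f"pics/{n}0.png",c["frame"][:,:,::-1]); print(n,c["fx"],c["fy"],c["cx"],c["cy"]); print(c["view"])
    np.savez(f"{n}.npz",**c)
E
```

```text
pics
time_s 0.0
qpos [77.1271 18.4401 -4.0148 83.1732  1.2954 78.5419 -3.2605]
joint_velocities [-0.0666 -0.0282  0.0185  0.0655 -0.0178  0.0138 -0.0038]
effort [ -0.0003 -49.1287  -0.4039 -31.253   -0.0639   0.0438   0.0002]
tool_pos [ 0.1535 -0.631   0.2215]
tool_rot [179.9937   0.11   -76.3186]
force [-0.2248 -0.9218 -0.6211]
wrist_torque [-0.0514 -0.0061 -0.0176]
grip_width 0.0869479244309243
scene 434.228512106772 434.228512106772 328.5945990629546 247.78537912463324
[[ 0.5758  0.8176 -0.0028 -0.3377]
 [ 0.6949 -0.4912 -0.5252 -0.4519]
 [-0.4308  0.3005 -0.8509  1.3576]
 [ 0.      0.      0.      1.    ]]
top 455.74746505115957 455.74746505115957 328.29971738582145 247.73616059260607
[[ 0.0242 -0.9997 -0.0033 -0.076 ]
 [-0.9815 -0.0232 -0.1903  0.6499]
 [ 0.1901  0.0079 -0.9817  1.1264]
 [ 0.      0.      0.      1.    ]]
```

View pics/scene0.png

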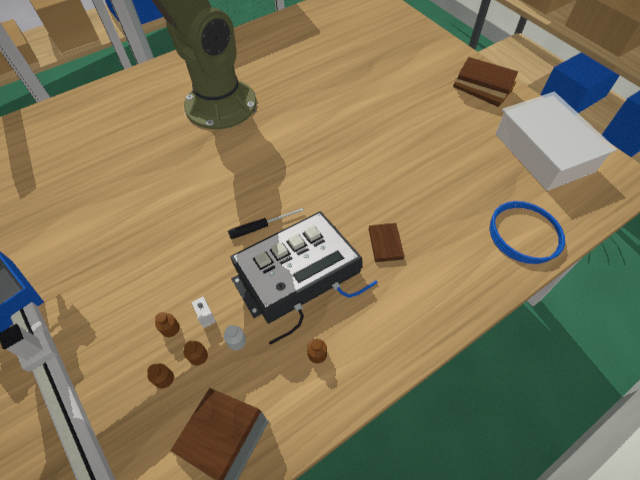

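View pics/top0.png

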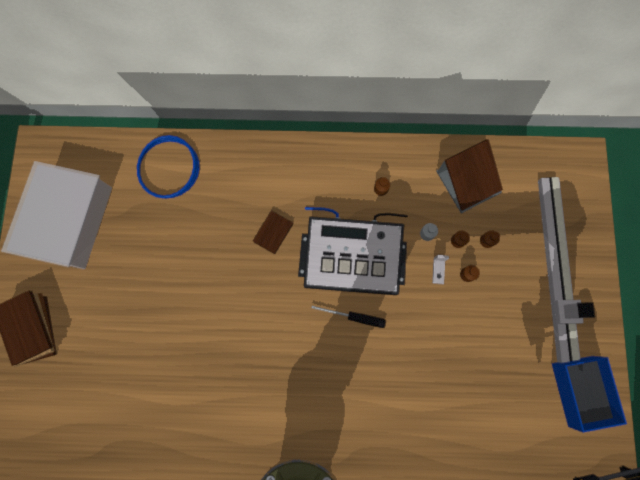

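The console is at about (353,256) in top, with the keys near (328,265), (345,267), (362,268) and (378,269). I'll zoom in to get precise corners.

```bash
python3 - <<'E'
import cv2
a=cv2.imread("pics/top0.png")[205:305,290:420]; cv2.imwrite("pics/topz.png",cv2.resize(a,None,fx=6,fy=6,interpolation=cv2.INTER_CUBIC))
a=cv2.imread("pics/scene0.png")[200:330,220:380]; cv2.imwrite("pics/scenez.png",cv2.resize(a,None,fx=4.6,fy=4.6,interpolation=cv2.INTER_CUBIC))
E
```

```text
(no output)
```

View pics/topz.png

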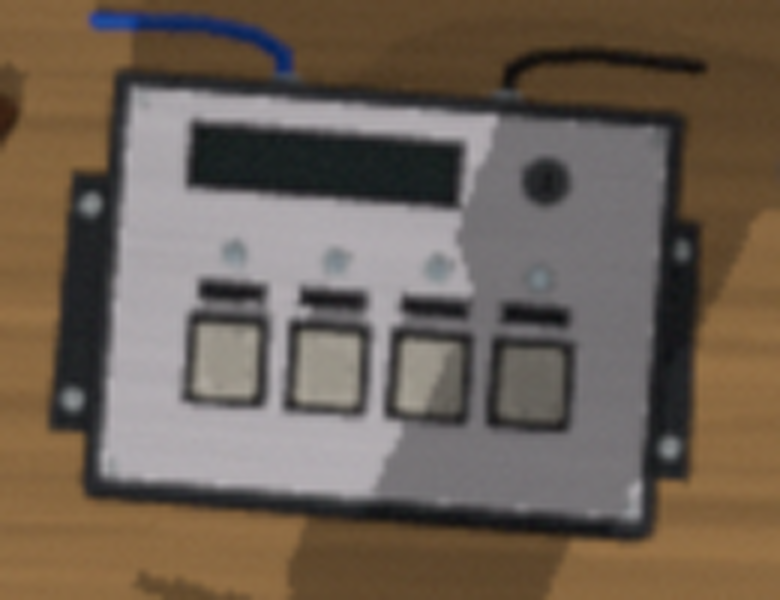

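View pics/scenez.png

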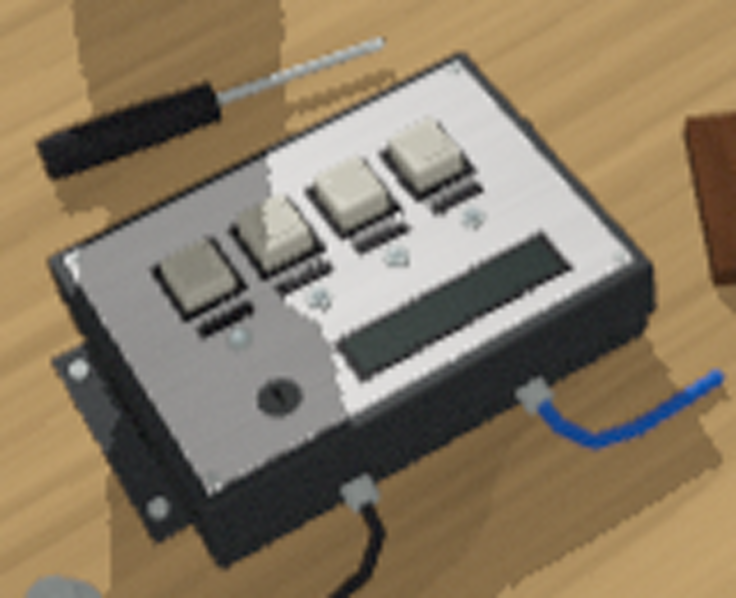

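```bash
cat > h.py <<'E'
import numpy as np
from scipy.optimize import least_squares
np.set_printoptions(suppress=True,precision=4)
def proj(c,P):
    p=c["view"][:3,:3]@P.T+c["view"][:3,3:]; return np.c_[c["fx"]*p[0]/p[2]+c["cx"],c["fy"]*p[1]/p[2]+c["cy"]]
def T(q,P):
    c,s=np.cos(q[2]),np.sin(q[2]); return P@np.array([[c,s,0],[-s,c,0],[0,0,1]])+[q[0],q[1],0]
K=np.array([[-.032,y,.0705] for y in(.066,.022,-.022,-.066)])
C=np.array([[.093,.125,.076],[.093,-.125,.076],[-.093,-.125,.044],[-.093,.125,.044]])
E
python3 - <<'E'
from h import *
t=dict(np.load("top.npz"));s=dict(np.load("scene.npz"))
z=lambda L,f,o:(np.array(L,float)+.5)/f-.5+o
tk=z([[227,360],[328,370],[428,377],[531,385]],6,[290,205]); tc=z([[121,73],[684,115],[652,525],[90,483]],6,[290,205])
sk=z([[425,143],[350,190],[276,230],[199,270]],4.6,[220,200]); sc=z([[655,262],[213,492],[52,257],[462,54]],4.6,[220,200])
def f(q,sep=False):
    return [proj(t,T(q,K))-tk,proj(t,T(q,C))-tc,proj(s,T(q,K))-sk,proj(s,T(q,C))-sc]
for sel in([0,1,2,3],[0,1],[2,3],[0,2],[1,3]):
    r=least_squares(lambda q:np.concatenate([f(q)[i].ravel() for i in sel]),[.6,-.06,0],loss='soft_l1')
    print(sel,r.x[:2],np.degrees(r.x[2]),r.cost)
    if len(sel)==4:
        for a in f(r.x):print(a)
    print(T(r.x,K))
E
```

```text
[0, 1, 2, 3] [ 0.6342 -0.1268] -2.701896524038082 18.021266538942257
[[ 0.01    0.1621]
 [ 0.2561 -0.3056]
 [ 0.6904 -0.2717]
 [ 0.6464 -0.4029]]
[[-1.4223 -1.0845]
 [ 0.4252 -1.5366]
 [ 0.9346  2.5613]
 [-1.3722  2.7355]]
[[ 0.4651  0.4013]
 [ 0.5571 -1.3302]
 [ 0.03   -1.3298]
 [-0.2615 -1.1113]]
[[ 1.7674  0.389 ]
 [-0.6126  6.0021]
 [-1.4142  0.2014]
 [ 0.2579 -1.981 ]]
[[ 0.6053 -0.0594  0.0705]
 [ 0.6032 -0.1033  0.0705]
 [ 0.6012 -0.1473  0.0705]
 [ 0.5991 -0.1912  0.0705]]
[0, 1] [ 0.6339 -0.1266] -3.3914927296104174 7.020579051094629
[[ 0.6059 -0.0588  0.0705]
 [ 0.6033 -0.1027  0.0705]
 [ 0.6007 -0.1467  0.0705]
 [ 0.5981 -0.1906  0.0705]]
[2, 3] [ 0.6347 -0.1272] -2.4234965324724045 10.288857674578056
[[ 0.6055 -0.0599  0.0705]
 [ 0.6036 -0.1039  0.0705]
 [ 0.6018 -0.1479  0.0705]
 [ 0.5999 -0.1918  0.0705]]
[0, 2] [ 0.6345 -0.1267] -2.0511410978933076 2.640157189838476
[[ 0.6049 -0.0596  0.0705]
 [ 0.6033 -0.1035  0.0705]
 [ 0.6017 -0.1475  0.0705]
 [ 0.6001 -0.1915  0.0705]]
[1, 3] [ 0.6338 -0.1265] -2.808444869000786 15.155488817375948
[[ 0.605  -0.059   0.0705]
 [ 0.6029 -0.103   0.0705]
 [ 0.6007 -0.1469  0.0705]
 [ 0.5986 -0.1909  0.0705]]
```

```bash
python3 -m pendant '[[-0.1,-0.125,0,0,0,-0.1],[-0.2,-0.25,0,0,0,-0.2],[-0.3,-0.375,0,0,0,-0.3],[-0.4,-0.5,0,0,0,-0.4],[-0.5,-0.625,0,0,0,-0.5],[-0.6,-0.75,0,0,0,-0.6],[-0.7,-0.875,0,0,0,-0.7],[-0.8,-1,0,0,0,-0.8]]' 0 20
cat >> h.py <<'E'
from scipy.spatial.transform import Rotation as Ro
Q=np.array([.6343,-.1268,np.radians(-2.7)])
c,s=np.cos(np.radians(10)),np.sin(np.radians(10))
RG=Ro.from_matrix(np.array([[np.cos(Q[2]),-np.sin(Q[2]),0],[np.sin(Q[2]),np.cos(Q[2]),0],[0,0,1]])@np.array([[c,0,s],[0,-1,0],[s,0,-c]]))
def rel(k,h,o):
    R=Ro.from_euler('xyz',o["tool_rot"],degrees=True)
    P=T(Q,K)[k]-RG.as_matrix()[:,2]*h
    e=P-np.array(o["tool_pos"])
    return R.inv().apply(e)/.1,(R.inv()*RG).as_rotvec()/(np.pi/2)
E
cat > st.py <<'E'
from h import *
import sys
from cell import env
o=env.get_obs()
print(o["time_s"],np.array(o["tool_pos"]),np.array(o["tool_rot"]),np.array(o["force"]),o["grip_width"])
print(rel(int(sys.argv[1])-1,float(sys.argv[2]),o), "Ftool",Ro.from_euler('xyz',o["tool_rot"],degrees=True).inv().apply(o["force"]))
E
python3 st.py 1 .04
```

```text
time_s: 1.1
tool_pos: [0.2321, -0.5295, 0.222]
tool_rot: [-180.0, 0.0, -4.0]
force: [0.2, -0.6, -0.2]
grip_width: 0.0146
1.1 [ 0.2321 -0.5295  0.222 ] [-179.956     0.0283   -4.0216] [ 0.1792 -0.5883 -0.155 ] 0.014649306331546198
(array([ 3.3259, -4.949 ,  1.1236]), array([ 0.0008,  0.1114, -0.0147])) Ftool [0.2201 0.5744 0.1545]
```

```bash
python3 -m pendant '[[0.08,-0.125,0,0,0,0],[0.16,-0.25,0,0,0,0],[0.24,-0.375,0,0,0,0],[0.32,-0.5,0,0,0,0],[0.4,-0.625,0,0,0,0],[0.5,-0.75,0,0,0,0],[0.58,-0.875,0,0,0,0],[0.67,-1,0,0,0,0]]'
python3 -m pendant '[[0.08,-0.125,0,0,0,0],[0.16,-0.25,0,0,0,0],[0.24,-0.375,0,0,0,0],[0.32,-0.5,0,0,0,0],[0.4,-0.625,0,0,0,0],[0.5,-0.75,0,0,0,0],[0.58,-0.875,0,0,0,0],[0.67,-1,0,0,0,0]]'
python3 -m pendant '[[0.08,-0.125,0,0,0,0],[0.16,-0.25,0,0,0,0],[0.24,-0.375,0,0,0,0],[0.32,-0.5,0,0,0,0],[0.4,-0.625,0,0,0,0],[0.5,-0.75,0,0,0,0],[0.58,-0.875,0,0,0,0],[0.67,-1,0,0,0,0]]'
python3 -m pendant '[[0.08,-0.125,0,0,0,0],[0.16,-0.25,0,0,0,0],[0.24,-0.375,0,0,0,0],[0.32,-0.5,0,0,0,0],[0.4,-0.625,0,0,0,0],[0.5,-0.75,0,0,0,0],[0.58,-0.875,0,0,0,0],[0.67,-1,0,0,0,0]]'
python3 st.py 1 .04
```

```text
time_s: 2.1
tool_pos: [0.3069, -0.4348, 0.2226]
tool_rot: [180.0, 0.0, -4.3]
force: [0.3, -0.3, -0.3]
grip_width: 0.0006
time_s: 3.1
tool_pos: [0.3813, -0.3401, 0.2226]
tool_rot: [180.0, 0.0, -4.3]
force: [0.2, 0.0, -0.1]
grip_width: 0.0006
time_s: 4.1
tool_pos: [0.4556, -0.2454, 0.2225]
tool_rot: [180.0, 0.0, -4.3]
force: [-0.0, -0.4, 0.3]
grip_width: 0.0004
time_s: 5.1
tool_pos: [0.5299, -0.1507, 0.2225]
tool_rot: [180.0, 0.0, -4.3]
force: [0.2, 0.3, 0.2]
grip_width: 0.0006
5.1 [ 0.5299 -0.1507  0.2225] [179.9941   0.0027  -4.3192] [0.2196 0.3289 0.2354] 0.0006317194544827985
(array([ 0.6147, -0.9661,  1.126 ]), array([ 0.0016,  0.1111, -0.0179])) Ftool [ 0.1942 -0.3445 -0.2355]
```

```bash
python3 -m pendant '[[0.1,-0.16,0.15,0,0.018,0],[0.2,-0.32,0.3,0,0.036,-0.01],[0.3,-0.48,0.45,0,0.055,-0.01],[0.4,-0.64,0.6,0,0.074,-0.015],[0.5,-0.8,0.8,0,0.092,-0.017],[0.6,-0.95,1,0,0.111,-0.018],[0.6,-0.95,1,0,0.111,-0.018],[0.6,-0.95,1,0,0.111,-0.018]]'
python3 st.py 1 .0
python3 - <<'E'
from cell import env, viewer
import cv2
for n in ["wrist","top"]:
    c=viewer.read_camera(n); cv2.imwrite(f"pics/{n}1.png",c["frame"][:,:,::-1])
    if n=="wrist": print(c["hand_eye"],c["fx"],c["cx"],c["cy"])
E
```

```text
time_s: 6.1
tool_pos: [0.5967, -0.0618, 0.1232]
tool_rot: [179.8, -10.0, -2.7]
force: [-0.3, 0.2, 0.5]
grip_width: 0.0004
6.1 [ 0.5967 -0.0618  0.1232] [179.8317 -10.0034  -2.7011] [-0.2897  0.2353  0.4566] 0.00037170484955450074
(array([-0.0066, -0.0302,  0.5344]), array([ 0.0019, -0.    , -0.    ])) Ftool [-0.2165 -0.2199 -0.5025]
[[ 9.99999263e-01 -1.21419092e-03  3.14707520e-06 -7.33098083e-04]
 [ 1.15796209e-03  9.54462824e-01  2.98327633e-01 -8.09556513e-02]
 [-3.65230470e-04 -2.98327410e-01  9.54463526e-01 -1.61667400e-01]
 [ 0.00000000e+00  0.00000000e+00  0.00000000e+00  1.00000000e+00]] 359.63345376504776 318.51270394104273 243.29806356890586
```

View pics/wrist1.png

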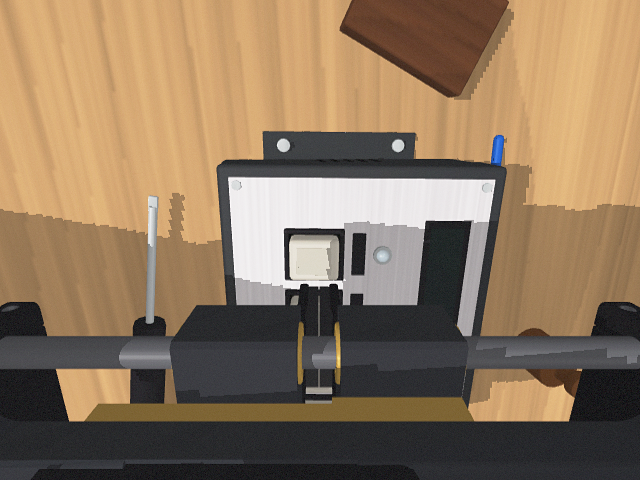

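View pics/top1.png

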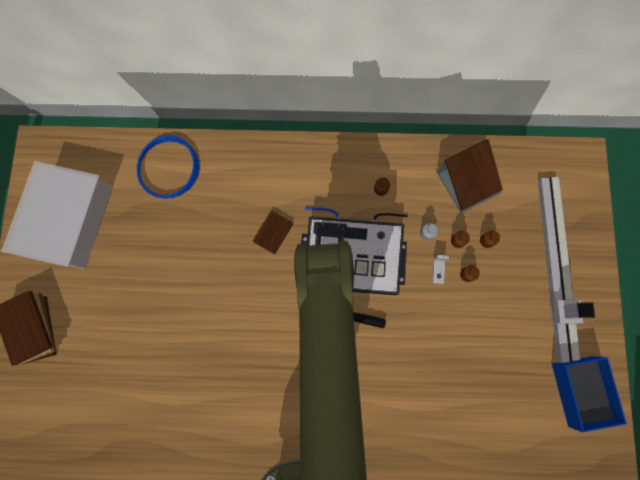

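The wrist view shows key 1's cap at about (314,257), with the edge of key 2 below it. I'll check the key estimate by projecting it into this view.

```bash
python3 - <<'E'
from h import *
H=np.array([[1,-.001214,0,-.000733],[.001158,.954463,.298328,-.080956],[-.000365,-.298327,.954464,-.161667]])
p=np.array([.5967,-.0618,.1232]);R=Ro.from_euler('xyz',[179.83,-10.0,-2.70],degrees=True).as_matrix()
def pr(P):
    q=H[:,:3].T@(R.T@(P-p)-H[:,3]); return 359.63*q[:2]/q[2]+[318.51,243.30]
w=np.array
for n,P in dict(k1=K[0],k1lat=K[0]-[-.0006,0,.0034],c1=K[0]+w([.016*c,.014,.016*s]),c2=K[0]+w([-.016*c,.014,-.016*s]),c3=K[0]+w([-.016*c,-.014,-.016*s]),c4=K[0]+w([.016*c,-.014,.016*s]),FL=C[0],NL=C[3]).items(): print(n,pr(T(Q,P[None])[0]))
E
python3 -c "
import cv2
a=cv2.imread('pics/wrist1.png')[150:300,200:400]; cv2.imwrite('pics/w1z.png',cv2.resize(a,None,fx=4,fy=4,interpolation=cv2.INTER_CUBIC))"
```

```text
k1 [318.6402 259.4274]
k1lat [318.6371 257.5853]
c1 [344.27   238.2949]
c2 [292.9634 238.3572]
c3 [293.939  279.7943]
c4 [343.3867 279.7342]
FL [515.6851 162.1356]
NL [215.3954 162.6085]
```

View pics/w1z.png

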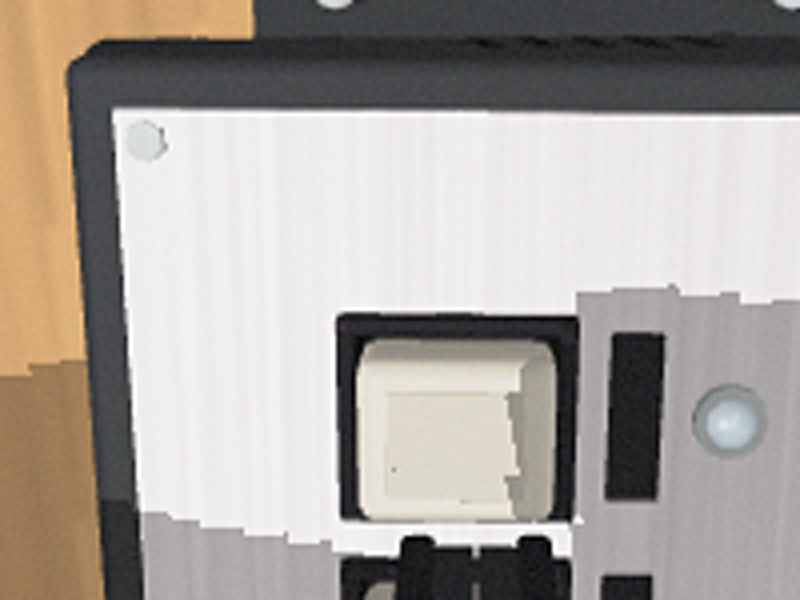

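```bash
python3 -m pendant '[[-0.01,-0.02,0.1,0,0,0],[-0.02,-0.03,0.2,0,0,0],[-0.02,-0.03,0.32,0,0,0],[-0.02,-0.03,0.44,0,0,0],[-0.02,-0.03,0.48,0,0,0],[-0.02,-0.03,0.5,0,0,0],[-0.02,-0.03,0.51,0,0,0],[-0.02,-0.03,0.51,0,0,0]]'
python3 st.py 1 .0
```

```text
time_s: 7.2
tool_pos: [0.6035, -0.0588, 0.0723]
tool_rot: [179.8, -10.0, -2.7]
force: [0.4, 0.5, -0.6]
grip_width: 0.0001
7.2 [ 0.6035 -0.0588  0.0723] [179.8425 -10.0185  -2.6786] [ 0.4208  0.5123 -0.6466] 0.00014388867327435055
(array([0.0162, 0.0047, 0.0207]), array([ 0.0017, -0.0002,  0.0002])) Ftool [ 0.2779 -0.5334  0.7043]
```

```bash
python3 -m pendant '[[0,0,0.004,0,0,0],[0,0,0.008,0,0,0],[0,0,0.012,0,0,0],[0,0,0.016,0,0,0],[0,0,0.02,0,0,0],[0,0,0.02,0,0,0],[0,0,0.02,0,0,0],[0,0,0.02,0,0,0]]'
python3 st.py 1 .0
```

```text
time_s: 8.2
tool_pos: [0.6037, -0.0588, 0.07]
tool_rot: [179.8, -10.0, -2.7]
force: [-1.1, -0.6, 2.5]
grip_width: 0.0005
8.2 [ 0.6037 -0.0588  0.07  ] [179.848   -9.9959  -2.6812] [-1.0627 -0.6486  2.5311] 0.0005294721234442495
(array([ 0.0181,  0.0046, -0.0014]), array([0.0017, 0.    , 0.0002])) Ftool [-0.5762  0.7047 -2.6698]
```

Key 1 makes contact at its nominal up height with about 2.7 N. Next is key 2, to the same depth.

```bash
python3 -m pendant '[[0,0,-0.08,0,0,0],[0,0.15,-0.1,0,0,0],[0,0.3,-0.1,0,0,0],[0,0.44,-0.1,0,0,0],[0,0.44,-0.05,0,0,0],[0,0.44,-0.02,0,0,0],[0,0.44,0,0,0,0],[0,0.44,0,0,0,0]]'
python3 st.py 2 .0
```

```text
time_s: 9.2
tool_pos: [0.6013, -0.1022, 0.07]
tool_rot: [179.8, -9.9, -2.6]
force: [-2.9, -0.0, 1.7]
grip_width: 0.0002
9.2 [ 0.6013 -0.1022  0.07  ] [179.8481  -9.9331  -2.6353] [-2.8606 -0.0433  1.6547] 0.0002180349545076788
(array([ 0.0223,  0.0097, -0.0014]), array([0.0016, 0.0007, 0.0007])) Ftool [-2.5273  0.1804 -2.122 ]
```

```bash
python3 - <<'E'
from cell import env,viewer
import numpy as np
for i in range(3):
    viewer.read_camera("top"); o=env.get_obs(); print(np.array(o["tool_pos"]),np.array(o["force"]))
E
```

```text
[ 0.60122101 -0.10224811  0.07000923] [-2.63099707  0.00351352  3.02504198]
[ 0.60122688 -0.102245    0.07004008] [-3.062525    0.80642096  3.77094431]
[ 0.60126434 -0.10226426  0.07005585] [-2.46387001  0.06980335  2.30656023]
```

```bash
python3 -m pendant '[[0,0,-0.08,0,0,0],[0,0.15,-0.1,0,0,0],[0,0.3,-0.1,0,0,0],[0,0.43,-0.1,0,0,0],[0,0.43,-0.06,0,0,0],[0,0.43,-0.03,0,0,0],[0,0.43,0,0,0,0],[0,0.43,0,0,0,0]]'
python3 st.py 3 .0; python3 - <<'E'
from cell import env,viewer
import numpy as np
for i in range(3):
    viewer.read_camera("top"); o=env.get_obs(); print(np.array(o["tool_pos"]),np.array(o["force"]))
E
```

```text
time_s: 10.35
tool_pos: [0.5994, -0.1449, 0.0701]
tool_rot: [179.9, -10.0, -2.6]
force: [-2.2, 0.3, 2.8]
grip_width: 0.0004
10.35 [ 0.5994 -0.1449  0.0701] [179.8715  -9.9504  -2.6278] [-2.196   0.3423  2.8449] 0.00042519941296982616
(array([ 0.0201,  0.0228, -0.0006]), array([0.0013, 0.0006, 0.0008])) Ftool [-1.6846 -0.2341 -3.1844]
[ 0.59935646 -0.14490169  0.07017455] [-3.11372186  1.13309562  2.96298903]
[ 0.59939002 -0.14493323  0.07024748] [-2.24842661  1.49389473  2.04123674]
[ 0.59937935 -0.14494859  0.07025799] [-2.63654877  1.20046576  2.44976135]
```

```bash
python3 -m pendant '[[0.01,0,-0.08,0,0,0],[0.02,0.15,-0.1,0,0,0],[0.02,0.3,-0.1,0,0,0],[0.02,0.45,-0.1,0,0,0],[0.02,0.45,-0.06,0,0,0],[0.02,0.45,-0.03,0,0,0],[0.02,0.45,0,0,0,0],[0.02,0.45,0,0,0,0]]'
python3 st.py 4 .0; python3 - <<'E'
from cell import env,viewer
import numpy as np
for i in range(3):
    viewer.read_camera("top"); o=env.get_obs(); print(np.array(o["tool_pos"]),np.array(o["force"]))
E
```

```text
time_s: 11.5
tool_pos: [0.5993, -0.1899, 0.0702]
tool_rot: [179.9, -10.0, -2.6]
force: [-0.2, -0.5, 0.5]
grip_width: 0.0004
11.5 [ 0.5993 -0.1899  0.0702] [179.8773  -9.9523  -2.6184] [-0.2398 -0.4953  0.5457] 0.00042474899813388627
(array([ 0.0005,  0.0132, -0.0026]), array([0.0012, 0.0005, 0.0009])) Ftool [-0.1193  0.5069 -0.5739]
[ 0.59937466 -0.19006631  0.07046683] [0.14321767 0.45190958 0.64668942]
[ 0.59948927 -0.19020783  0.07065383] [-0.50535303 -0.47995188  0.82791517]
[ 0.59952994 -0.1903635   0.07075919] [-0.35400059 -0.7576004  -0.08530252]
```

No contact at key 4 at the same height, so it sits lower. I'll tap it gently by going deeper.

```bash
python3 -m pendant '[[0,0,0.01,0,0,0],[0,0,0.02,0,0,0],[0,0,0.025,0,0,0],[0,0,0.03,0,0,0],[0,0,0.032,0,0,0],[0,0,0.032,0,0,0],[0,0,0.032,0,0,0],[0,0,0.032,0,0,0]]'
python3 st.py 4 .0; python3 - <<'E'
from cell import env,viewer
import numpy as np
for i in range(2):
    viewer.read_camera("top"); o=env.get_obs(); print(np.array(o["tool_pos"]),np.array(o["force"]))
E
```

```text
time_s: 12.65
tool_pos: [0.5999, -0.1908, 0.0676]
tool_rot: [179.8, -10.0, -2.7]
force: [-2.7, 1.0, 3.8]
grip_width: 0.0004
12.65 [ 0.5999 -0.1908  0.0676] [179.8458  -9.9821  -2.6792] [-2.6813  1.034   3.752 ] 0.00041191211403515183
(array([-0.0012,  0.0049, -0.0294]), array([0.0017, 0.0002, 0.0002])) Ftool [-2.035  -0.8963 -4.1702]
[ 0.5998976 -0.1907748  0.067596 ] [-2.29786732  0.09561609  4.65372964]
[ 0.59991608 -0.19081113  0.06762205] [-2.76448387 -0.33975634  3.91020075]
```

Key 4 gives firm contact, about 4 N some 3 mm lower, so it is the latched one. I'll lift off, then press it to the stop.

```bash
python3 -m pendant '[[0,0,-0.05,0,0,0],[0,0,-0.1,0,0,0],[0,0,-0.1,0,0,0],[0,0,-0.03,0,0,0],[0,0,0.02,0,0,0],[0,0,0.048,0,0,0],[0,0,0.048,0,0,0],[0,0,0.048,0,0,0]]'
python3 st.py 4 .0; python3 - <<'E'
from cell import env,viewer
import numpy as np
for i in range(2):
    viewer.read_camera("top"); o=env.get_obs(); print(np.array(o["tool_pos"]),np.array(o["force"]))
E
```

```text
time_s: 13.75
tool_pos: [0.6004, -0.1909, 0.0646]
tool_rot: [179.8, -9.9, -2.7]
force: [-9.5, 1.2, 17.6]
grip_width: 0.0004
13.75 [ 0.6004 -0.1909  0.0646] [179.7813  -9.9081  -2.6735] [-9.5437  1.2328 17.5668] 0.0003732830720334216
(array([-0.0017,  0.0042, -0.0598]), array([0.0024, 0.001 , 0.0003])) Ftool [ -6.4251  -0.7139 -18.9579]
[ 0.60043248 -0.19085832  0.06463123] [-10.37141221   0.5456043   19.23876861]
[ 0.60046749 -0.19086882  0.06464156] [-9.32493373  2.98549441 17.49361158]
```

At the stop with about 19 N, held for a few tenths of a second. I'll release and rise.

```bash
python3 -m pendant '[[0,0,-0.05,0,0,0],[0,0,-0.12,0,0,0],[0,0,-0.25,0,0,0],[0,0.1,-0.4,0,0,0],[0,0.2,-0.6,0,0,0],[0,0.3,-0.8,0,0,0],[0,0.3,-0.8,0,0,0],[0,0.3,-0.8,0,0,0]]'
python3 st.py 4 .0; python3 - <<'E'
from cell import env,viewer
import cv2
c=viewer.read_camera("wrist"); cv2.imwrite("pics/w2.png",c["frame"][:,:,::-1])
c=viewer.read_camera("scene"); cv2.imwrite("pics/s2.png",cv2.resize(c["frame"][180:330,200:400,::-1],None,fx=4,fy=4,interpolation=cv2.INTER_CUBIC))
E
```

```text
time_s: 14.85
tool_pos: [0.5852, -0.2198, 0.1414]
tool_rot: [179.9, -10.0, -2.7]
force: [1.4, 0.9, 0.3]
grip_width: 0.0002
14.85 [ 0.5852 -0.2198  0.1414] [179.8681  -9.9639  -2.6909] [1.4254 0.8966 0.3435] 0.0002209900604564466
(array([ 0.002 , -0.2935,  0.7197]), array([0.0014, 0.0004, 0.0001])) Ftool [ 1.4203 -0.9623 -0.1014]
```

View pics/w2.png

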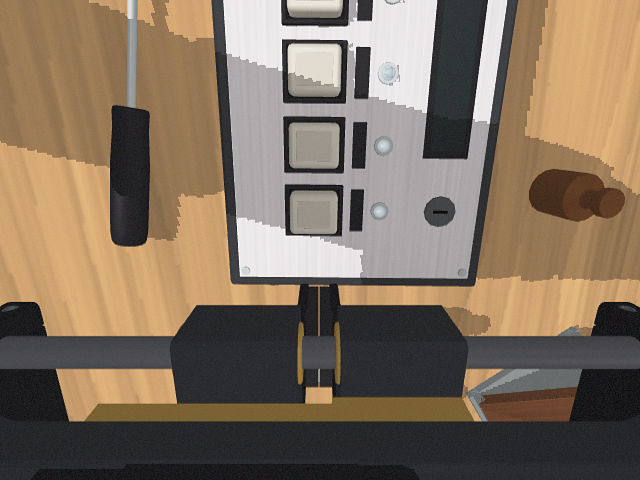

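View pics/s2.png

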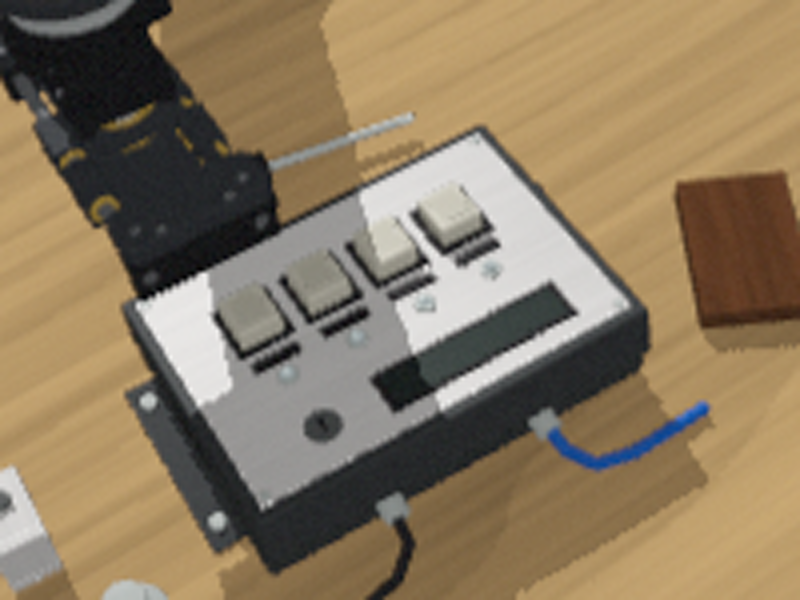

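```bash
python3 - <<'E'
from cell import env,viewer
import cv2,numpy as np
c=viewer.read_camera("scene")["frame"][:,:,::-1]; a=cv2.imread("pics/scene0.png")
f=lambda i:cv2.resize(i[225:285,245:300],None,fx=7,fy=7,interpolation=cv2.INTER_NEAREST)
cv2.imwrite("pics/cmp.png",np.hstack([f(a),f(c)]))
E
```

```text
(no output)
```

View pics/cmp.png

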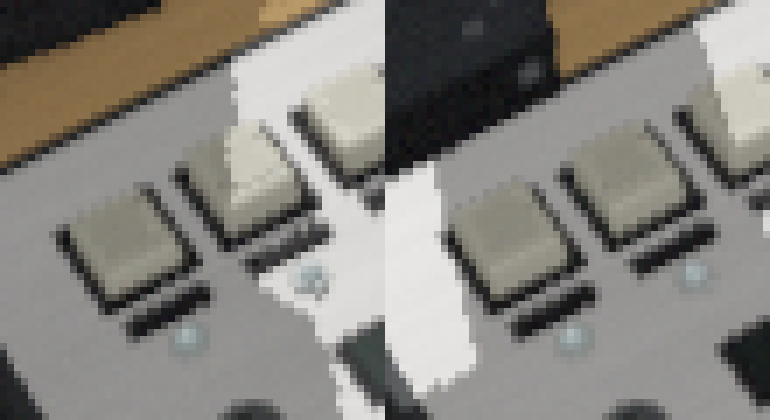

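Compared side by side, key 4's cap (left key, upper edge at about row 180 against 190 before) now stands as tall as key 3, with more front face showing. I'll raise the hand further and hand in.

```bash
python3 -m pendant '[[0,0,-0.15,0,0,0],[0,0,-0.3,0,0,0],[0,0,-0.45,0,0,0],[0,0,-0.6,0,0,0],[0,0,-0.7,0,0,0],[0,0,-0.8,0,0,0],[0,0,-0.8,0,0,0],[0,0,-0.8,0,0,0]]'
python3 -c "
from cell import env
print(env.sign_off())"
```

```text
time_s: 16.0
tool_pos: [0.5714, -0.219, 0.2199]
tool_rot: [179.9, -9.9, -2.7]
force: [0.3, -0.5, -0.4]
grip_width: 0.0006
the job is handed in; nothing more can be done
None
```

Key 4, the far-right key, was the one left latched. I released it, and the job is handed in at 16.0 s.

- **Taps:** I tapped the keys left to right with the fingers shut. Keys 1 to 3 each met the fingers at the normal "up" height with about 2–3.5 N. At that height key 4 gave no contact; it was firm at about 4 N (readings up to 5 N) roughly 3 mm lower.
- **Press:** I lifted off key 4, pressed it to its stop at about 19 N, held it there for a few tenths of a second and let go.
- **Final checks:** Before-and-after scene pictures show key 4 now standing as high as key 3, and keys 1 to 3 look up. The hand finished about 22 cm above the bench with no contact force.
- **Not fully settled:**
  - I judged key 4's return by eye only and did not tap it again. The rise is about one pixel in the scene camera.
  - A sideways force of 2–3 N showed during the taps on keys 2, 3 and 4. I put it down to friction but did not check.
  - I saw no sign that the loose objects had moved, but I did not measure them afterwards.

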